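# Sweep the dressing plate and prime its two pads

### The arm

A 6-joint arm with a two-finger parallel gripper is mounted at the origin on the work surface. World frame = base frame: x ahead of the robot, y to its left, z up, the work surface at z = 0. Lengths are in m, angles in rad, forces in N, time in s.
With the tool pointing down it reaches from about 0.375 to 0.975 m from the base axis. Payload 3.8 kg.
Tool frame: the origin (TCP) lies between the finger pads; the fingertips stand 8 mm ahead of it and the grasp point (between the pads) lies 11 mm behind it (tcp_to_tips is the distance from the TCP to the fingertips, in m); z points along the fingers, y is the line along which they close (so a half turn about z gives the same grasp; the last joint's range is limited). The gripper opens to 85 mm and grips with 20 to 120 N. Pads are 22 mm wide; open, the fingers measure 114 mm over their backs; the gripper's body (76 mm by 85 mm) begins 54 mm behind the grasp point. The pads swing forward as they close: fully open they stand 13 mm farther back than shut.
Start: joints at [1.129, 0.264, 1.604, -0, 1.274, -0.037], TCP at [0.266, 0.62, 0.239] pointing down, gripper open.
Joint ranges: [-2.63, 2.63], [-0.94, 2.18], [0.31, 2.57], [-1.31, 4.45], [0, 2.66], [-2.55, 2.55]. Speed limits (rad/s): [2.57, 2.57, 3.14, 3.14, 3.14, 3.14].

### API

Orientations are given as a rotation vector (axis times angle).
In Python, from workcell import * gives the robot as it stands.
- The arm moves only by the tool move_arm, never from a script. Its argument "series" is one flat list of numbers, 7 for each row, row after row: the finger opening in cm, from 0 to 8.54, then the shift along the tool's x, y, z in cm, then the turn, a rotation vector about the tool's x, y, z in degrees. A call has 1 to 5 rows; each row shifts and turns the commanded pose from where the row before left it, along the tool's axes as they then stand; what a row does not reach is not made up. A row lasts 1/8 s, in which the tool goes at most 62.5 mm and 10.7 degrees, less where a joint would pass 70% of its speed; a pose out of reach is approached as far as the arm can. A call is refused whole if a number of a shift passes 6.25 or a number of a turn 10.7, either way. A call with a gripper value outside its range is refused whole. The fingers move at their own pace and stop on an object; "grip_force" is the grip in N (left out, the last holds). Time passes only in rows, so rows that do not move let the fingers close. It gives the time, the measured TCP pose, the force, the opening and the grip force at its end, in the units of the state.
- read_state(): the state, without advancing time (a new reading comes with each control period).
- read_camera(name): name is "side" or "top"; returns the picture (480x640x3 uint8, red, green, blue); there is no depth.
- calibration(name): a dict with "camera_matrix" (3x3 intrinsics, pixels), "rvec" (rotation vector, rad) and "tvec" (3), from world to camera coordinates, as OpenCV has them. Camera axes: x right, y down, z forward; pixel columns grow to the right and rows downward; lengths in m; the calibration is good to about 2 mm. A picture is of the moment at which its call begins. calibration takes no time and is no camera call.
- finish_job(): hands the job in; it is judged then, once.
The state is a dict: "time": time; "q": joint angles; "joint_vel": joint speeds; "joint_torque": joint torques, N m; "tool_pos": TCP position; "tcp_rot": TCP orientation; "wrist_force": force on the tool from outside, world axes, zero at the start; "torque": the same for the moment, N m; "width": opening from 0.0 (shut) to 1.0 (fully open); "grip_force": force on a finger pad.
Only numpy, scipy, OpenCV 4.12 (cv2) and the standard library are available. Lean on these libraries where they do the work, as an engineer would, in place of code of your own. Each camera call takes 0.05 s, during which the arm holds its last target. There are 200 camera calls.

### The job

Sweep every loose flake off the plate into its catch tray with the scraper block (the flakes are sharp, so touch them with neither the fingers nor the brush), then stand the block back upright on its rubber mat. Then dip the brush tip well down into the tin and dab the round bright pad on the plate, dip it again and dab the square bright pad. Finally stand the brush back in its holder, leaving the tin and the other things on the bench where they are.

Things in the scene. Friction and masses are not known exactly. Their poses are not given: they have to be found in the camera images.
- stand: fixed plate stand; origin at bench level. Dark plate, top 40 mm up, over x -78..78, y -140..100 mm of its frame; 8 mm thick curbs rise 12 mm above the plate on the -x, +x and -y sides. The open +y end drops into a grey catch tray: floor 5 mm up, inside x -78..78, y 100..204 mm, walls 28 mm high (lower than the plate)
- round_pad (a point): centre of the round bright pad (44 mm across, flush) on the plate's top face, at x -36, y +40, z 40 mm of the stand
- square_pad (a point): centre of the square bright pad (42 mm, flush) on the plate's top face, at x +34, y -40, z 40 mm of the stand
- flake0: loose flake of rust-brown scale, about 35 x 26 x 8 mm, 15 g; origin under its middle, z up. Between 3 and 6 flakes are present (None if absent), lying flat on the plate
- flake1: loose flake of rust-brown scale, about 35 x 26 x 8 mm, 15 g; origin under its middle, z up. Between 3 and 6 flakes are present (None if absent), lying flat on the plate
- flake2: loose flake of rust-brown scale, about 35 x 26 x 8 mm, 15 g; origin under its middle, z up. Between 3 and 6 flakes are present (None if absent), lying flat on the plate
- flake3: loose flake of rust-brown scale, about 35 x 26 x 8 mm, 15 g; origin under its middle, z up. Between 3 and 6 flakes are present (None if absent), lying flat on the plate
- flake4: loose flake of rust-brown scale, about 35 x 26 x 8 mm, 15 g; origin under its middle, z up. Between 3 and 6 flakes are present (None if absent), lying flat on the plate
- flake5: loose flake of rust-brown scale, about 35 x 26 x 8 mm, 15 g; origin under its middle, z up. Between 3 and 6 flakes are present (None if absent), lying flat on the plate
- scraper: loose scraper block, 0.35 kg: steel foot 95 (x) x 36 (y) x 24 mm high, and centred on it a wooden grip rib 80 (x) x 22 (y) mm up to 100 mm above the underside. Origin in the middle of its underside, z up. Starts standing on the mat
- mat: fixed black rubber mat, 160 (x) x 120 (y) x 3 mm, lying on the bench; origin in the middle of its underside
- brush: loose short dauber brush, 130 mm long, 90 g: round bristle head and ferrule 24 mm across for the lowest 64 mm, then a square wooden handle 22 x 22 mm, from 64 to 130 mm; rigid. Origin in the middle of its flat bristle end, z along it to the handle's top, x, y across the handle flats. Starts standing in the holder, bristles down
- brush_tip (a point): middle of the brush's flat bristle end (same as the brush's origin)
- tin: loose open round aluminium tin, 76 mm across at the rim tapering to 61 mm at the foot, 60 mm high, wall 3 mm, floor 4 mm, empty to the floor as far as touching goes, 0.45 kg; origin in the middle of its underside
- tin_rim (a point): centre of the tin's mouth, 60 mm above its underside
- holder: fixed open square steel holder for the brush, 48 x 48 mm outside, 40 x 40 mm inside, 58 mm high, floor 4 mm; origin in the middle of its underside
- holder_in (a point): centre of the holder's inner floor
- spring: bystander: green coil spring standing upright, 60 mm across, 90 mm high; leave alone
- roller: bystander: white plastic roller lying flat, 100 mm across, 40 mm high; leave alone
- jar: bystander: closed grey jar, 64 mm across, 90 mm high; leave alone
Mind the look-alikes: they are no part of the job. Of the things like the scraper, leave any that is orange; of the rest the smaller one is meant.

How it is judged:
On the way, in this order (a step that is already met when the one before it is completed fails the run):
1. every flake lies in the catch tray (y of flake0 in the frame of stand between 0.095 and 0.21 m and z of each of flake0, flake1, flake2, flake3, flake4, flake5 in the frame of stand below 0.036 m and y of flake1 in the frame of stand between 0.095 and 0.21 m and y of flake2 in the frame of stand between 0.095 and 0.21 m and y of flake3 in the frame of stand between 0.095 and 0.21 m and y of flake4 in the frame of stand between 0.095 and 0.21 m and y of flake5 in the frame of stand between 0.095 and 0.21 m), for 0.2 s.
2. the scraper block stands released on its mat (x of scraper in the frame of mat between -0.075 and 0.075 m and y of scraper in the frame of mat between -0.055 and 0.055 m and z of scraper in the frame of mat below 0.01 m and angle between scraper's own z axis and vertical below 0.12 rad and contact force between the fingers and scraper below 0.1 N), for 0.2 s.
3. the held brush's tip is dipped at least 20 mm below the tin's rim (contact force between the fingers and brush above 0.5 N and angle between brush's own z axis and vertical below 0.6 rad and horizontal distance between brush_tip and tin_rim below 0.03 m and z of brush_tip in the frame of tin_rim below -0.02 m), for 0.2 s.
4. the held brush's tip touches the plate on the round pad (contact force between the fingers and brush above 0.5 N and angle between brush's own z axis and vertical below 0.6 rad and horizontal distance between brush_tip and round_pad below 0.02 m and contact force between brush and stand above 0.3 N), for 0.1 s.
5. the brush's tip is dipped again (all of step 3), for 0.2 s.
6. the held brush's tip touches the plate on the square pad (contact force between the fingers and brush above 0.5 N and angle between brush's own z axis and vertical below 0.6 rad and horizontal distance between brush_tip and square_pad below 0.02 m and contact force between brush and stand above 0.3 N), for 0.1 s.
At the end, for the whole second after the job is handed in: All flakes in the catch tray, below plate level; block upright (0.12 rad), its middle over the mat (75 mm in mat x, 55 mm in y); brush bristles down in its holder, tip within 12 mm of the floor, lean under 0.45 rad; tin upright on the bench; all released and at rest (all of step 1 and all of step 2 and horizontal distance between brush_tip and holder_in below 0.02 m and z of brush_tip in the frame of holder_in below 0.012 m and angle between brush's own z axis and vertical below 0.45 rad and contact force between the fingers and brush below 0.1 N and angle between tin's own z axis and vertical below 0.1 rad and height (world z) of tin below 0.01 m and linear speed of each of brush, scraper, tin below 0.02 m/s); the robot touches nothing.
It fails at once if a flake is touched by the fingers, the arm or the brush (contact force between any of the fingers, the arm, brush and flake0 above 0.5 N or contact force between any of the fingers, the arm, brush and flake1 above 0.5 N or contact force between any of the fingers, the arm, brush and flake2 above 0.5 N or contact force between any of the fingers, the arm, brush and flake3 above 0.5 N or contact force between any of the fingers, the arm, brush and flake4 above 0.5 N or contact force between any of the fingers, the arm, brush and flake5 above 0.5 N).
It fails at once if the tin is shifted more than 40 mm or tipped (distance of tin from where it was at the start of the episode above 0.04 m or angle between tin's own z axis and vertical above 0.5 rad).
It fails at once if a bystander (spring, roller, jar) is shifted more than 30 mm (distance of any of spring, roller, jar from where it was at the start of the episode above 0.03 m).
Of flake0, flake1, flake2, flake3, flake4, flake5 only 3 to 6 are there at a start; the rules pass over those that are not, and their reading is None.
At some moment in a run one of flake0, flake1, flake2, flake3, flake4, flake5, scraper may be knocked a few centimetres aside while the robot is not near it.
It also fails if it takes over 200 s, if anything falls off the work surface, if the arm or the gripper's body presses on something with over 40 N, if the wrist force passes 120 N, or if a joint passes its speed limit or range.

## Working session

There is one attempt and no reset: what is moved stays moved. The work goes in short steps, Python scripts to look and compute and a tool call to move; the robot and the scene stay as the last step left them, time stands still between calls to the robot, and variables do not carry over. Pictures are saved under pics/ and viewed, at most 16 in all, crops included, and the job is handed in when it is done.

Besides the shell and the picture viewer there is one more tool, called after ">>>" as a command line: name --argument value ..., lists and objects as JSON in quotes. move_arm: Moves the arm, as the interface text tells. Its arguments: {"type":"object","properties":{"series":{"type":"array"},"grip_force":{"type":"number"}},"required":["series"]}

```bash
ls; mkdir -p pics
python3 - <<'E'
from workcell import *
import cv2
for n in("top","side"):
    cv2.imwrite(f"pics/{n}0.png",read_camera(n)[:,:,::-1]); print(calibration(n))
print(read_state())
E
```

```text
pics
{'camera_matrix': array([[522.02538693,   0.        , 323.92405095],
       [  0.        , 522.02538693, 239.35534531],
       [  0.        ,   0.        ,   1.        ]]), 'rvec': array([ 2.16453099, -2.03221398,  0.22894436]), 'tvec': array([0.00643449, 0.56005411, 0.9853908 ])}
{'camera_matrix': array([[596.37924489,   0.        , 319.40664785],
       [  0.        , 596.37924489, 242.54811163],
       [  0.        ,   0.        ,   1.        ]]), 'rvec': array([ 0.56787266, -2.68666605,  1.19861066]), 'tvec': array([0.49527057, 0.18446211, 1.28237519])}
{'time': 0.1, 'q': array([ 1.12911547e+00,  2.64686618e-01,  1.60526464e+00,  4.86551219e-06,
        1.27372383e+00, -3.69138145e-02]), 'joint_vel': array([-0.00197707, -0.00295459, -0.0034564 , -0.00036051, -0.00108552,
        0.00166001]), 'joint_torque': array([ 1.18576143e-03, -5.16707826e+01, -3.68590558e+01,  1.41997134e-04,
        6.22322827e-03,  1.47076616e-05]), 'tool_pos': array([0.26554265, 0.61985101, 0.23806591]), 'tcp_rot': array([-0.63137688, -3.07698362,  0.00317563]), 'wrist_force': array([-0.58275225, -0.168194  ,  0.76739929]), 'torque': array([-0.05714492,  0.01049088, -0.00233954]), 'grip_force': 0.0, 'width': 1.0039107120474198}
```

View pics/top0.png

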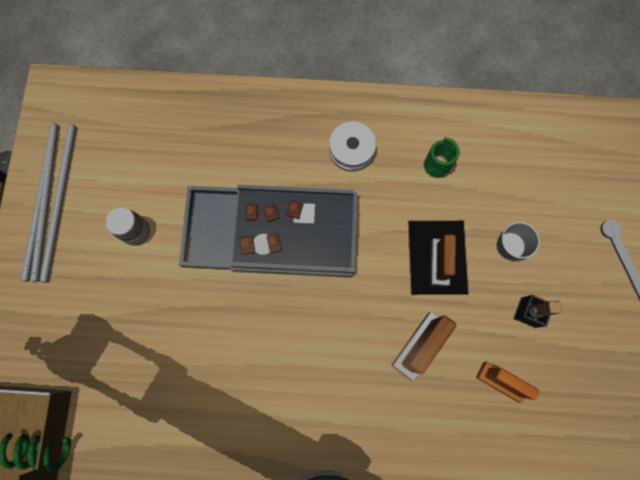

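View pics/side0.png

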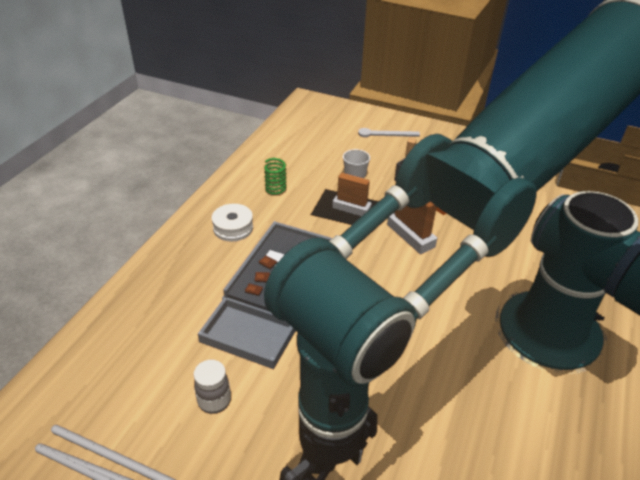

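```bash
cat > h.py <<'E'
from workcell import *
import numpy as np, cv2
from scipy.spatial.transform import Rotation as R
def ray(name,u,v,z):
    c=calibration(name); Rm=cv2.Rodrigues(c["rvec"])[0]; C=-Rm.T@c["tvec"]
    d=Rm.T@np.linalg.inv(c["camera_matrix"])@[u,v,1]; return C+d*(z-C[2])/d[2]
def proj(name,P):
    c=calibration(name); return cv2.projectPoints(np.array(P,float).reshape(-1,3),c["rvec"],c["tvec"],c["camera_matrix"],None)[0][:,0]
def crop(img,x0,y0,x1,y1,k,f):
    cv2.imwrite(f,cv2.resize(img[y0:y1,x0:x1,::-1],None,fx=k,fy=k,interpolation=cv2.INTER_CUBIC))
E
python3 - <<'E'
from h import *
im=cv2.imread("pics/top0.png")[:,:,::-1]
crop(im,175,180,365,280,4,"pics/a.png"); crop(im,400,210,570,330,4,"pics/b.png")
E
```

```text
(no output)
```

View pics/a.png

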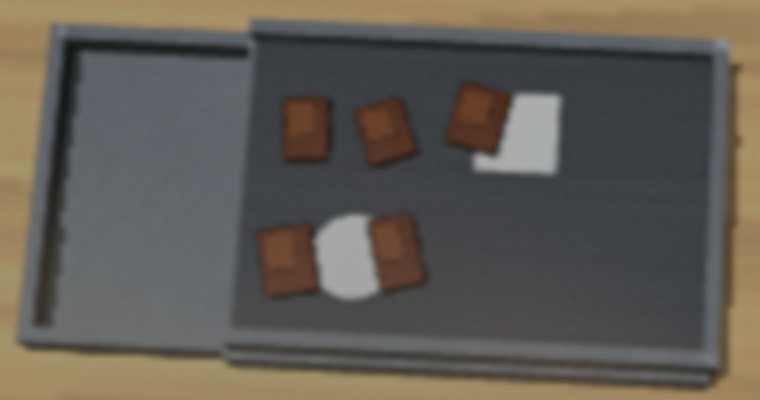

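View pics/b.png

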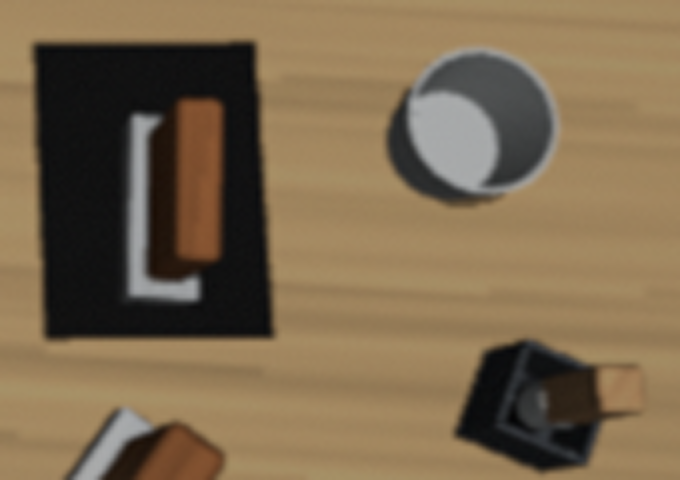

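```bash
cat > fit.py <<'E'
from h import *
from scipy.optimize import least_squares
def fit(mod,pix,off,k=4,x0=(0.6,0,0),name="top"):
    pix=(np.array(pix,float)+.5)/k-.5+off; mod=np.array(mod,float)
    def f(p):
        c,s=np.cos(p[2]),np.sin(p[2])
        W=np.c_[p[0]+c*mod[:,0]-s*mod[:,1],p[1]+s*mod[:,0]+c*mod[:,1],mod[:,2]]
        return (proj(name,W)-pix).ravel()
    best=min((least_squares(f,(x0[0],x0[1],a)) for a in np.arange(-3.1,3.1,.5)),key=lambda r:r.cost)
    return best.x.round(4),np.sqrt(np.mean(best.fun**2)).round(2)
E
python3 - <<'E'
from fit import *
A=(175,180);B=(400,210)
print("stand",fit([(86,-148,52),(-86,-148,52),(-86,100,52),(86,100,52),(34,-40,40),(-36,40,40)]*np.array(.001),[(727,40),(717,362),(228,352),(251,22),(517,133),(349,257)],A))
print("scr",fit(np.array([(-40,11,103),(40,11,103),(40,-11,103),(-40,-11,103)])*.001,[(177,98),(177,260),(221,262),(222,98)],B))
print("scrfoot",fit(np.array([(-47.5,18,27),(47.5,18,27),(47.5,-18,27)])*.001,[(128,115),(125,300),(199,300)],B))
print("mat",fit(np.array([(-80,60,3),(80,60,3),(80,-60,3),(-80,-60,3)])*.001,[(35,44),(46,338),(272,337),(254,43)],B))
p=lambda u,v,z,o:ray("top",(u+.5)/4-.5+o[0],(v+.5)/4-.5+o[1],z).round(4)
print("tin",p(482,120,.06,B),p(412,120,.06,B),p(556,120,.06,B))
print("brush",fit(np.array([(-11,11,134),(11,11,134),(11,-11,134),(-11,-11,134)])*.001,[(598,366),(603,417),(644,412),(642,364)],B))
print("ferr",p(540,405,.068,B))
print("hold",[p(u,v,.058,B) for u,v in((527,340),(585,465),(607,398))])
for u,v in((306,128),(386,131),(478,118),(287,260),(396,252)):print("flake",p(u,v,.046,A))
E
```

```text
stand (array([0.5821, 0.1271, 0.0288]), np.float64(0.63))
scr (array([ 0.5353, -0.2009,  3.1537]), np.float64(8.0))
scrfoot (array([ 0.531 , -0.1818, -2.7069]), np.float64(10.2))
mat (array([ 0.5515, -0.199 , -2.9557]), np.float64(39.72))
tin [ 0.5836 -0.3527  0.06  ] [ 0.5814 -0.3176  0.06  ] [ 0.5859 -0.3899  0.06  ]Traceback (most recent call last):
  File "<stdin>", line 9, in <module>
  File "fit.py", line 9, in fit
    best=min((least_squares(f,(x0[0],x0[1],a)) for a in np.arange(-3.1,3.1,.5)),key=lambda r:r.cost)
  File "fit.py", line 9, in <genexpr>
    best=min((least_squares(f,(x0[0],x0[1],a)) for a in np.arange(-3.1,3.1,.5)),key=lambda r:r.cost)
              ~~~~~~~~~~~~~^^^^^^^^^^^^^^^^^^^
    return func(*args, **kwargs)
    result = trf(vector_fun.fun, vector_fun.jac, x0, f0, J0, lb, ub, ftol, xtol,
                 gtol, max_nfev, x_scale, loss_function, tr_solver,
                 tr_options.copy(), verbose, callback=callback_wrapped)
    return trf_no_bounds(
        fun, jac, x0, f0, J0, ftol, xtol, gtol, max_nfev, x_scale,
        loss_function, tr_solver, tr_options, verbose, callback=callback)
    f_new = fun(x_new)
    self._update_fun()
    ~~~~~~~~~~~~~~~~^^
    self.f = self.fun_wrapped(xp_copy(self.x))
             ~~~~~~~~~~~~~~~~^^^^^^^^^^^^^^^^^
    return np.atleast_1d(self.fun(x))
                         ~~~~~~~~^^^
    return self.f(x, *self.args, **self.kwargs)
           ~~~~~~^^^^^^^^^^^^^^^^^^^^^^^^^^^^^^
  File "fit.py", line 8, in f
    return (proj(name,W)-pix).ravel()
            ~~~~^^^^^^^^
  File "h.py", line 8, in proj
    c=calibration(name); return cv2.projectPoints(np.array(P,float).reshape(-1,3),c["rvec"],c["tvec"],c["camera_matrix"],None)[0][:,0]
ValueError: time passes only in moves, steps and waits
```

```bash
sed -i 's/^def ray/import functools\ncalibration=functools.lru_cache(None)(calibration)\ndef ray/' h.py
python3 - <<'E'
from fit import *
A=(175,180);B=(400,210)
def q(a,b,z): return np.array([(a,b,z),(-a,b,z),(-a,-b,z),(a,-b,z)])*.001
S=fit(np.array([(86,-148,52),(-86,-148,52),(-86,100,52),(86,100,52),(34,-40,40),(-36,40,40)])*.001,[(727,40),(717,362),(228,352),(251,22),(517,133),(349,257)],A);print("stand",S)
print("scr",fit(q(40,11,103),[(177,98),(177,260),(221,262),(222,98)],B))
print("scrfoot",fit(q(47.5,18,27)[:3],[(128,115),(125,300),(199,300)],B))
print("mat",fit(q(80,60,3),[(35,44),(46,338),(272,337),(254,43)],B))
p=lambda u,v,z,o:ray("top",(u+.5)/4-.5+o[0],(v+.5)/4-.5+o[1],z).round(4)
print("brush",fit(q(11,11,134),[(598,366),(603,417),(644,412),(642,364)],B))
print("ferr",p(540,405,.068,B))
print("hold",[p(u,v,.058,B) for u,v in((527,340),(585,465),(607,398))])
x,y,t=S[0];Rm=np.array([[np.cos(t),np.sin(t)],[-np.sin(t),np.cos(t)]])
for u,v in((306,128),(386,131),(478,118),(287,260),(396,252)):
    P=p(u,v,.046,A)[:2];print("flake",P,(Rm@(P-[x,y])).round(4))
print(R.from_rotvec(read_state()["tcp_rot"]).as_matrix().round(3))
E
```

```text
stand (array([0.5821, 0.1271, 0.0288]), np.float64(0.63))
scr (array([ 0.5352, -0.201 , -6.2745]), np.float64(0.22))
scrfoot (array([ 0.535 , -0.1997, -6.2694]), np.float64(0.38))
mat (array([ 0.55  , -0.1991,  0.0646]), np.float64(0.56))
brush (array([ 0.443 , -0.3861,  0.0936]), np.float64(0.63))
ferr [ 0.4412 -0.3749  0.068 ]
hold [array([ 0.4739, -0.3733,  0.058 ]), array([ 0.4146, -0.3999,  0.058 ]), array([ 0.4479, -0.4117,  0.058 ])]
flake [0.6117 0.1959] [0.0316 0.0679]
flake [0.6127 0.1545] [0.0314 0.0265]
flake [0.6226 0.1076] [ 0.0399 -0.0207]
flake [0.5415 0.199 ] [-0.0385  0.073 ]
flake [0.5492 0.1439] [-0.0324  0.0177]
[[-0.919  0.394 -0.001]
 [ 0.394  0.919 -0.002]
 [ 0.    -0.002 -1.   ]]
```

>>> move_arm --series '[8.54, 0, 0, 0, 0, 0, -7.8, 8.54, 0, 0, 0, 0, 0, -7.8, 8.54, 0, 0, 0, 0, 0, -7.8, 8.54, -1.8, -5.5, 0, 0, 0, 0, 8.54, -1.8, -5.5, 0, 0, 0, 0]' --grip_force 60

```text
time: 0.72
tool_pos: [0.3021, 0.5094, 0.2382]
tcp_rot: [0.008, -3.141, 0.002]
wrist_force: [0.6, 0.1, -0.0]
width: 0.999
grip_force: 0.0
```

>>> move_arm --series '[8.54, -1.8, -5.5, 0, 0, 0, 0, 8.54, -1.8, -5.5, 0, 0, 0, 0, 8.54, -1.8, -5.5, 0, 0, 0, 0, 8.54, -1.8, -5.5, 0, 0, 0, 0, 8.54, -1.8, -5.5, 0, 0, 0, 0]'

```text
time: 1.35
tool_pos: [0.3932, 0.234, 0.239]
tcp_rot: [0.006, -3.142, 0.0]
wrist_force: [0.6, -1.1, 1.0]
width: 0.999
grip_force: 0.0
```

>>> move_arm --series '[8.54, -1.8, -5.5, 0, 0, 0, 0, 8.54, -1.8, -5.5, 0, 0, 0, 0, 8.54, -1.8, -5.5, 0, 0, 0, 0, 8.54, -1.8, -5.5, 0, 0, 0, 0, 8.54, -1.8, -5.5, 0, 0, 0, 0]'

```text
time: 1.98
tool_pos: [0.4842, -0.0406, 0.2391]
tcp_rot: [-0.005, 3.142, 0.0]
wrist_force: [1.3, 1.9, -0.2]
width: 0.998
grip_force: 0.0
```

>>> move_arm --series '[8.54, -1.8, -5.5, 0, 0, 0, 0, 8.54, -1.8, -5.5, 0, 0, 0, 0, 8.54, -1.8, -5.0, 0, 0, 0, 0, 8.54, 0, 0, 0, 0, 0, 0]'

```text
time: 2.48
tool_pos: [0.5392, -0.2018, 0.2385]
tcp_rot: [-0.001, -3.141, 0.001]
wrist_force: [-0.4, 1.1, 0.2]
width: 1.003
grip_force: 0.0
```

Run:
```python
from h import *
a=read_camera("top");b=read_camera("side")
c=np.hstack([cv2.resize(a,(400,300),interpolation=cv2.INTER_AREA),b[100:400,200:600]])
cv2.imwrite("pics/c.png",c[:,:,::-1])
```

```text
(no output)
```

View pics/c.png

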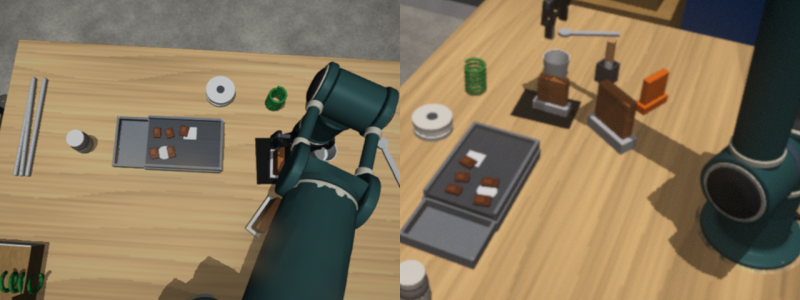

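>>> move_arm --series '[8.54, 0.4, 0.1, 4.0, 0, 0, 0, 8.54, 0, 0, 4.0, 0, 0, 0, 8.54, 0, 0, 4.0, 0, 0, 0, 8.54, 0, 0, 3.6, 0, 0, 0, 8.54, 0, 0, 2.0, 0, 0, 0]'

```text
time: 3.2
tool_pos: [0.5327, -0.195, 0.0609]
tcp_rot: [0.009, -3.138, -0.003]
wrist_force: [0.2, 0.1, -0.3]
width: 1.0
grip_force: 0.0
```

>>> move_arm --series '[1.5, 0, 0, 0, 0, 0, 0, 1.5, 0, 0, 0, 0, 0, 0, 1.5, 0, 0, 0, 0, 0, 0, 1.5, 0, 0, 0, 0, 0, 0, 1.5, 0, 0, 0, 0, 0, 0]'

```text
time: 3.82
tool_pos: [0.5359, -0.198, 0.0649]
tcp_rot: [-0.005, 3.139, -0.001]
wrist_force: [-0.4, -0.0, 6.1]
width: 0.248
grip_force: 64.0
```

>>> move_arm --series '[1.5, 0, 0, 0, 0, 0, 0, 1.5, 0, 0, 0, 0, 0, 0, 1.5, 0, 0, 0, 0, 0, 0]'

```text
time: 4.2
tool_pos: [0.5359, -0.1981, 0.0649]
tcp_rot: [-0.005, 3.139, -0.001]
wrist_force: [-1.2, -0.3, 5.9]
width: 0.253
grip_force: 64.0
```

>>> move_arm --series '[1.5, 0, 0, -2.0, 0, 0, 0, 1.5, 0, 0, -3.5, 0, 0, 0, 1.5, 0, 0, -3.5, 0, 0, 0, 1.5, -1.5, 4.0, 0, 0, 0, -1.5, 1.5, -1.5, 4.0, 0, 0, 0, 0]'

```text
time: 4.82
tool_pos: [0.5631, -0.1167, 0.153]
tcp_rot: [0.044, -3.141, -0.0]
wrist_force: [0.2, 0.1, -4.6]
width: 0.246
grip_force: 62.8
```

>>> move_arm --series '[1.5, -1.5, 4.0, 0, 0, 0, 0, 1.5, -1.5, 4.0, 0, 0, 0, 0, 1.5, -1.5, 4.0, 0, 0, 0, 0, 1.5, 0, 4.0, 0, 0, 0, 0, 1.5, 0, 0, 0, 0, 0, 0]'

```text
time: 5.45
tool_pos: [0.6023, 0.0469, 0.1517]
tcp_rot: [0.052, -3.138, -0.001]
wrist_force: [-0.6, -0.5, -5.0]
width: 0.247
grip_force: 62.7
```

>>> move_arm --series '[1.5, 0, 0, 0, 0, 0, 0, 1.5, 0, 0, 0, 0, 0, 0]'

```text
time: 5.7
tool_pos: [0.6032, 0.0431, 0.1527]
tcp_rot: [0.045, -3.14, 0.001]
wrist_force: [0.2, -0.4, -4.5]
width: 0.25
grip_force: 62.7
```

Run:
```python
from h import *
b=read_camera("side");a=read_camera("top")
c=np.hstack([cv2.resize(b[180:400,180:380],(400,440)),cv2.resize(a[170:390,170:370],(400,440))])
cv2.imwrite("pics/d.png",c[:,:,::-1]); s=read_state(); print(s["tool_pos"],R.from_rotvec(s["tcp_rot"]).as_matrix().round(4))
```

```text
[0.60352605 0.04311689 0.15311497] [[-9.996e-01 -2.840e-02 -3.000e-04]
 [-2.840e-02  9.996e-01 -2.000e-04]
 [ 3.000e-04 -2.000e-04 -1.000e+00]]
```

View pics/d.png

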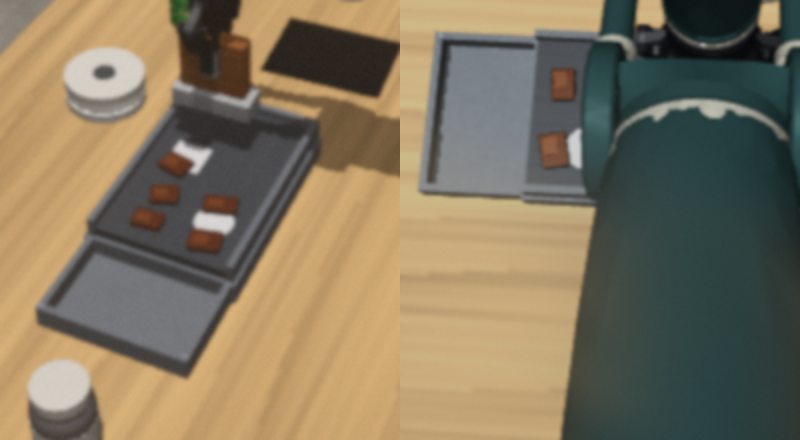

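>>> move_arm --series '[1.5, -0.8, 0, 1.0, 0, 0, 0, 1.5, 0, 0, 2.0, 0, 0, 0, 1.5, 0, 0, 1.5, 0, 0, 0, 1.5, 0, 0, 0.4, 0, 0, 0, 1.5, 0, 0, 0, 0, 0, 0]'

```text
time: 6.42
tool_pos: [0.6114, 0.0444, 0.1036]
tcp_rot: [0.047, -3.14, -0.0]
wrist_force: [-0.1, -0.0, -4.7]
width: 0.252
grip_force: 62.6
```

>>> move_arm --series '[1.5, 0, 0, 0.2, 0, 0, 0, 1.5, 0, 0, 0, 0, 0, 0]'

```text
time: 6.68
tool_pos: [0.6119, 0.0445, 0.1025]
tcp_rot: [-0.047, 3.141, 0.0]
wrist_force: [0.1, -0.1, -4.2]
width: 0.251
grip_force: 62.6
```

>>> move_arm --series '[1.5, 0, 0, 0.1, 0, 0, 0, 1.5, 0, 1.0, 0, 0, 0, 0, 1.5, 0, 2.0, 0, 0, 0, 0, 1.5, 0, 2.0, 0, 0, 0, 0, 1.5, 0, 2.0, 0, 0, 0, 0]'

```text
time: 7.3
tool_pos: [0.61, 0.116, 0.102]
tcp_rot: [-0.048, 3.14, -0.001]
wrist_force: [0.5, -3.2, 1.6]
width: 0.249
grip_force: 63.3
```

>>> move_arm --series '[1.5, 0, 2.0, 0, 0, 0, 0, 1.5, 0, 2.0, 0, 0, 0, 0, 1.5, 0, 2.0, 0, 0, 0, 0, 1.5, 0, 2.0, 0, 0, 0, 0, 1.5, 0, 1.0, 0, 0, 0, 0]'

```text
time: 7.92
tool_pos: [0.6072, 0.2055, 0.102]
tcp_rot: [-0.049, 3.14, -0.001]
wrist_force: [-1.3, -14.4, 13.6]
width: 0.248
grip_force: 65.4
```

Run:
```python
from h import *
b=read_camera("side")
cv2.imwrite("pics/e.png",cv2.resize(b[180:400,180:380],(400,440))[:,:,::-1]); s=read_state(); print(s["tool_pos"],s["wrist_force"])
```

```text
[0.60713438 0.20662796 0.10192274] [ 0.40552564 -1.83052616  5.19278085]
```

View pics/e.png

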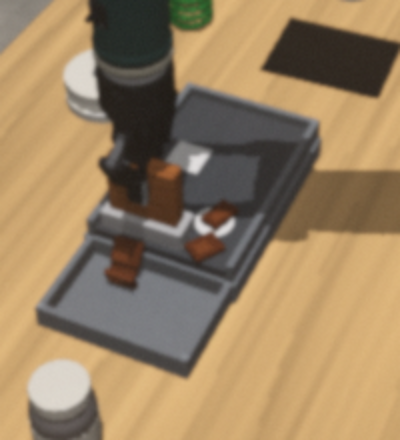

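>>> move_arm --series '[1.5, 0, 1.5, 0, 0, 0, 0, 1.5, 0, 1.5, 0, 0, 0, 0, 1.5, 0, 1.0, 0, 0, 0, 0, 1.5, 0, 0, 0, 0, 0, 0]'

```text
time: 8.48
tool_pos: [0.6059, 0.246, 0.1015]
tcp_rot: [-0.047, 3.141, 0.003]
wrist_force: [-0.1, 1.4, 3.4]
width: 0.247
grip_force: 63.9
```

Run:
```python
from h import *
b=read_camera("side")
cv2.imwrite("pics/f.png",cv2.resize(b[180:400,180:380],(400,440))[:,:,::-1]); s=read_state(); print(s["tool_pos"],s["wrist_force"])
```

```text
[0.60588374 0.24590686 0.1015714 ] [0.89215975 1.64061371 3.90196928]
```

View pics/f.png

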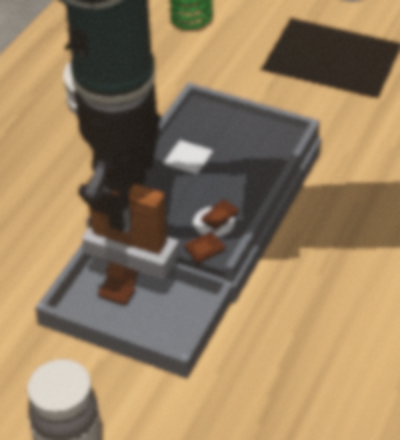

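>>> move_arm --series '[1.5, 0, 0, -2.0, 0, 0, 0, 1.5, 0, 0, -3.0, 0, 0, 0, 1.5, 1.1, -3.4, 0, 0, 0, 0, 1.5, 1.1, -3.4, 0, 0, 0, 0, 1.5, 1.1, -3.4, 0, 0, 0, 0]'

```text
time: 9.15
tool_pos: [0.574, 0.1403, 0.1506]
tcp_rot: [0.047, -3.138, -0.0]
wrist_force: [0.0, -0.1, -4.5]
width: 0.253
grip_force: 62.6
```

>>> move_arm --series '[1.5, 1.1, -3.4, 0, 0, 0, 0, 1.5, 1.1, -3.4, 0, 0, 0, 0, 1.5, 0, 0, 0, 0, 0, 0, 1.5, 0, 0, 0, 0, 0, 0]'

```text
time: 9.65
tool_pos: [0.5552, 0.0729, 0.151]
tcp_rot: [0.045, -3.14, -0.001]
wrist_force: [0.3, 0.3, -4.4]
width: 0.243
grip_force: 62.7
```

Run:
```python
from h import *
b=read_camera("side");a=read_camera("top")
c=np.hstack([cv2.resize(b[180:400,180:380],(400,440)),cv2.resize(a[170:390,170:370],(400,440))])
cv2.imwrite("pics/g.png",c[:,:,::-1]); s=read_state(); print(s["tool_pos"],s["wrist_force"],s["tcp_rot"])
```

```text
[0.55574954 0.0734818  0.15120909] [ 0.12933709  0.67892894 -4.79519268] [ 4.74280010e-02 -3.14088698e+00 -8.83607851e-04]
```

View pics/g.png

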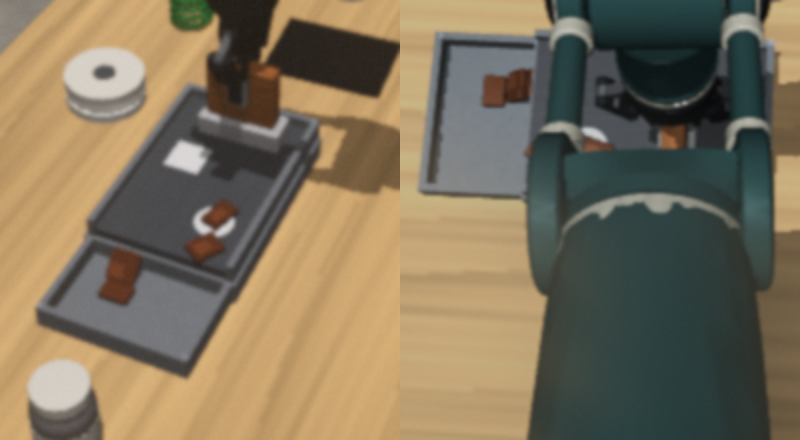

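Run:
```python
from h import *
t=.0288;Rm=np.array([[np.cos(t),np.sin(t)],[-np.sin(t),np.cos(t)]])
st=lambda P:(Rm@(np.array(P[:2])-[.5821,.1271])).round(4)
for u,v in((218,212),(238,201),(208,228),(205,248),(188,242),(206,263),(221,238)): print(st(ray("side",180+u/2,180+v/2,.047)))
for u,v in((122,262),(117,290)): print("tray",st(ray("side",180+u/2,180+v/2,.012)))
print(st(read_state()["tool_pos"]))
```

```text
[-0.0373  0.033 ]
[-0.0508  0.0093]
[-0.037   0.0588]
[-0.0458  0.0861]
[-0.0258  0.0853]
[-0.0554  0.1047]
[-0.0556  0.0666]
tray [0.0418 0.1107]
tray [0.0287 0.1474]
[-0.0279 -0.0528]
```

>>> move_arm --series '[1.5, 0, 0, 1.5, 0, 0, 0, 1.5, 0, 0, 2.0, 0, 0, 0, 1.5, 0, 0, 1.2, 0, 0, 0, 1.5, 0, 0, 0.2, 0, 0, 0, 1.5, 0, 0, 0, 0, 0, 0]'

```text
time: 10.38
tool_pos: [0.5559, 0.073, 0.102]
tcp_rot: [-0.047, 3.141, 0.0]
wrist_force: [0.1, 0.7, -5.0]
width: 0.251
grip_force: 63.0
```

>>> move_arm --series '[1.5, 0, 1.0, 0, 0, 0, 0, 1.5, 0, 2.0, 0, 0, 0, 0, 1.5, 0, 2.0, 0, 0, 0, 0, 1.5, 0, 2.0, 0, 0, 0, 0, 1.5, 0, 2.0, 0, 0, 0, 0]'

```text
time: 11.0
tool_pos: [0.5529, 0.1645, 0.1023]
tcp_rot: [-0.048, 3.141, 0.0]
wrist_force: [0.3, -0.7, -4.7]
width: 0.249
grip_force: 62.9
```

>>> move_arm --series '[1.5, 0, 2.0, 0, 0, 0, 0, 1.5, 0, 2.0, 0, 0, 0, 0, 1.5, 0, 2.0, 0, 0, 0, 0, 1.5, 0, 2.0, 0, 0, 0, 0, 1.5, 0, 0, 0, 0, 0, 0]'

```text
time: 11.62
tool_pos: [0.5508, 0.2446, 0.1024]
tcp_rot: [-0.049, 3.141, 0.001]
wrist_force: [1.1, 0.5, -4.6]
width: 0.246
grip_force: 62.8
```

>>> move_arm --series '[1.5, 0, 0, -2.0, 0, 0, 0, 1.5, 0, 0, -3.0, 0, 0, 0, 1.5, 0, -5.0, 0, 0, 0, 0, 1.5, 0, -5.0, 0, 0, 0, 0, 1.5, 0, -5.0, 0, 0, 0, 0]'

```text
time: 12.25
tool_pos: [0.555, 0.0908, 0.1541]
tcp_rot: [-0.046, 3.141, -0.0]
wrist_force: [0.6, -0.1, -4.6]
width: 0.249
grip_force: 62.9
```

Run:
```python
from h import *
b=read_camera("side");a=read_camera("top")
c=np.hstack([cv2.resize(b[180:400,180:380],(400,440)),cv2.resize(a[170:390,170:370],(400,440))])
cv2.imwrite("pics/i.png",c[:,:,::-1]); s=read_state(); print(s["tool_pos"],s["wrist_force"],s["tcp_rot"])
```

```text
[0.55486041 0.08754215 0.15373089] [-0.47437529  1.49159032 -4.99977341] [ 0.03880466 -3.14111885  0.00398939]
```

View pics/i.png

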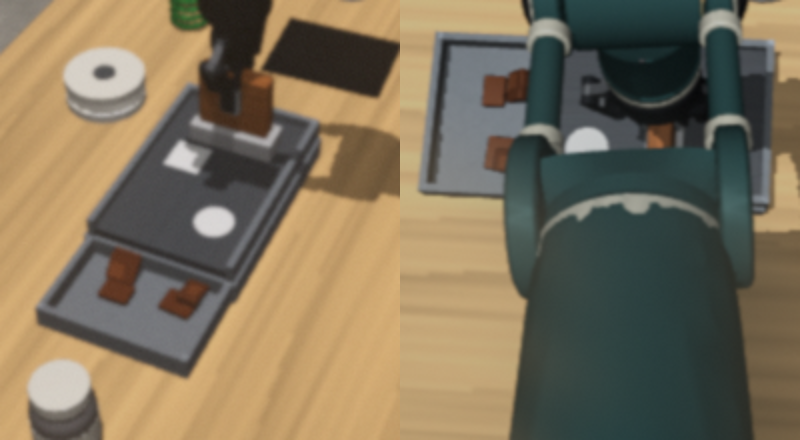

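>>> move_arm --series '[1.5, 0.2, -4.8, 0, 0, 0, 0, 1.5, 0.2, -4.8, 0, 0, 0, 0, 1.5, 0.2, -4.8, 0, 0, 0, 0, 1.5, 0.2, -4.8, 0, 0, 0, 0, 1.5, 0.2, -4.8, 0, 0, 0, 0]'

```text
time: 12.98
tool_pos: [0.552, -0.1491, 0.1538]
tcp_rot: [-0.045, 3.141, 0.0]
wrist_force: [0.7, -0.1, -4.0]
width: 0.249
grip_force: 63.6
```

>>> move_arm --series '[1.5, 0.3, -4.7, 0, 0, 0, 0, 1.5, 0, 0, 0, 0, 0, 0, 1.5, 0, 0, 0, 0, 0, 0]'

```text
time: 13.35
tool_pos: [0.5504, -0.1945, 0.153]
tcp_rot: [0.044, -3.141, -0.001]
wrist_force: [-0.5, 0.9, -5.5]
width: 0.25
grip_force: 63.7
```

Run:
```python
from h import *
b=read_camera("side");a=read_camera("top")
c=np.hstack([cv2.resize(b[270:380,190:300],(400,400),interpolation=cv2.INTER_CUBIC),cv2.resize(a[175:285,175:285],(400,400),interpolation=cv2.INTER_CUBIC)])
cv2.imwrite("pics/j.png",c[:,:,::-1]); s=read_state(); print(s["tool_pos"],s["wrist_force"],s["tcp_rot"])
```

```text
[ 0.55060864 -0.19359996  0.15269876] [ 0.84561723  0.44826502 -4.99765545] [ 4.75167948e-02 -3.14113659e+00 -7.98218360e-04]
```

View pics/j.png

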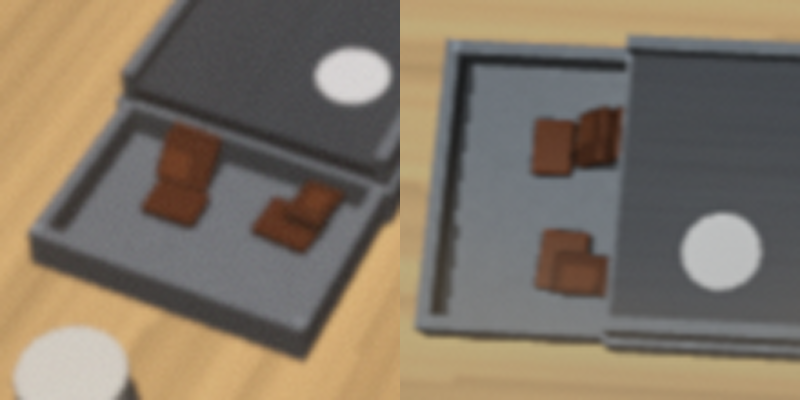

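>>> move_arm --series '[1.5, 0, 0, 3.0, 0, 0, 0, 1.5, 0, 0, 3.0, 0, 0, 0, 1.5, 0, 0, 2.0, 0, 0, 0, 1.5, 0, 0, 0.7, 0, 0, 0, 1.5, 0, 0, 0.1, 0, 0, 0]'

```text
time: 14.08
tool_pos: [0.5513, -0.1942, 0.065]
tcp_rot: [-0.048, 3.141, -0.0]
wrist_force: [-0.4, 0.6, -3.4]
width: 0.252
grip_force: 63.8
```

>>> move_arm --series '[1.5, 0, 0, 0, 0, 0, 0, 1.5, 0, 0, 0, 0, 0, 0]'

```text
time: 14.32
tool_pos: [0.5516, -0.1947, 0.0651]
tcp_rot: [-0.047, 3.139, -0.001]
wrist_force: [0.6, 0.9, -3.2]
width: 0.251
grip_force: 63.7
```

Release (partly lifting only after opening), then rise.

>>> move_arm --series '[1.5, 0, 0, 0.1, 0, 0, 0, 8.54, 0, 0, 0, 0, 0, 0, 8.54, 0, 0, 0, 0, 0, 0, 8.54, 0, 0, 0, 0, 0, 0, 8.54, 0, 0, 0, 0, 0, 0]'

```text
time: 14.95
tool_pos: [0.5507, -0.1946, 0.0632]
tcp_rot: [0.047, -3.141, 0.0]
wrist_force: [0.6, -1.0, 0.4]
width: 1.005
grip_force: 0.0
```

>>> move_arm --series '[8.54, 0, 0, 0, 0, 0, 0, 8.54, 0, 0, -3, 0, 0, 0, 8.54, 0, 0, -6, 0, 0, 0, 8.54, 0, 0, -6, 0, 0, 0, 8.54, 0, 0, -4, 0, 0, 0]'

```text
time: 15.58
tool_pos: [0.5517, -0.1949, 0.257]
tcp_rot: [-0.047, 3.137, -0.003]
wrist_force: [0.8, -0.3, -0.4]
width: 1.001
grip_force: 0.0
```

Run:
```python
from h import *
b=read_camera("side");a=read_camera("top")
c=np.hstack([cv2.resize(b[130:280,260:460],(600,450),interpolation=cv2.INTER_CUBIC)])
cv2.imwrite("pics/k.png",c[:,:,::-1]); s=read_state(); print(s["tool_pos"],s["wrist_force"],s["tcp_rot"])
```

```text
[ 0.55406209 -0.19586824  0.26040078] [0.43611778 0.88851387 1.00064273] [-0.04666805  3.13033233 -0.00721318]
```

View pics/k.png

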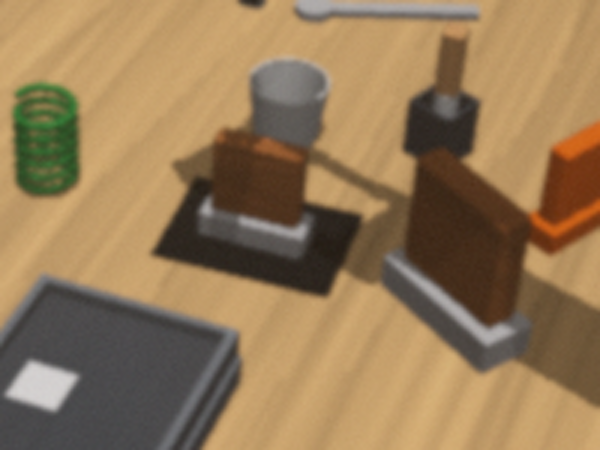

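>>> move_arm --series '[8.54, 0, 0, 0, 0, 0, 10.7, 8.54, 0, 0, 0, 0, 0, 10.7, 8.54, 0, 0, 0, 0, 0, 10.7, 8.54, 0, 0, 0, 0, 0, 10.7, 8.54, 0, 0, 0, 0, 0, 10.7]'

```text
time: 16.3
tool_pos: [0.5502, -0.1943, 0.252]
tcp_rot: [-1.38, -2.82, 0.0]
wrist_force: [0.1, -0.3, 0.3]
width: 1.0
grip_force: 0.0
```

>>> move_arm --series '[8.54, 0, 0, 0, 0, 0, 10.7, 8.54, 0, 0, 0, 0, 0, 10.7, 8.54, 0, 0, 0, 0, 0, 10.7, 8.54, 0, 0, 0, 0, 0, 0.7, 8.54, 0, 0, 0, 0, 0, 0]'

```text
time: 16.92
tool_pos: [0.5505, -0.1944, 0.2526]
tcp_rot: [-2.11, -2.326, 0.001]
wrist_force: [-0.2, -0.4, 0.4]
width: 0.999
grip_force: 0.0
```

```bash
cat > go.py <<'E'
from h import *
import sys
s=read_state(); T=R.from_rotvec(s["tcp_rot"]).as_matrix()
print(s["tool_pos"].round(4),"yang",np.degrees(np.arctan2(T[1,1],T[0,1])).round(2),"z",T[:,2].round(4),s["width"].round(3),s["wrist_force"].round(1))
for i in range(1,len(sys.argv),3):
    P=np.array(sys.argv[i:i+3],float); print("shift cm",(T.T@(P-s["tool_pos"])*100).round(2)); s["tool_pos"]=P
E
python3 go.py .443 -.3863 .26 .443 -.3863 .097
python3 - <<'E'
from h import *
print(proj("side",[(.443,-.3863,.134),(.443,-.3863,.068),(.5836,-.3527,.06)]))
B=(400,210);f=lambda u,v:((u+.5)/4-.5+B[0],(v+.5)/4-.5+B[1])
print("seen top",260+455/3,130+33/3,"tin",260+289/3,130+82/3)
E
```

```text
[[411.5483326  139.00142582]
 [408.531837   159.75952433]
 [355.76867526 156.16400957]]
seen top 411.66666666666663 141.0 tin 356.3333333333333 157.33333333333334Traceback (most recent call last):
  File "go.py", line 4, in <module>
    print(s["tool_pos"].round(4),"yang",np.degrees(np.arctan2(T[1,1],T[0,1])).round(2),"z",T[:,2].round(4),s["width"].round(3),s["wrist_force"].round(1))
                                                                                                           ^^^^^^^^^^^^^^^^
AttributeError: 'float' object has no attribute 'round'
```

```bash
sed -i 's/s\["width"\].round(3)/s["width"]/' go.py; python3 go.py .443 -.3863 .25 .443 -.3863 .097
```

```text
[ 0.5505 -0.1944  0.2526] yang 5.57 z [-1.e-03  4.e-04 -1.e+00] 0.998716671443434 [-0.2 -0.4  0.4]
shift cm [-18.06 -12.56   0.26]
shift cm [-1.00e-02  1.00e-02  1.53e+01]
```

>>> move_arm --series '[8.54, -4.5, -3.1, 0, 0, 0, 0, 8.54, -4.5, -3.1, 0, 0, 0, 0, 8.54, -4.5, -3.1, 0, 0, 0, 0, 8.54, -4.6, -3.3, 0, 0, 0, 0, 8.54, 0, 0, 0, 0, 0, 0]'

```text
time: 17.55
tool_pos: [0.4402, -0.3897, 0.2531]
tcp_rot: [2.118, 2.321, -0.002]
wrist_force: [0.8, 0.2, -0.8]
width: 0.998
grip_force: 0.0
```

>>> move_arm --series '[8.54, 0, 0, 2, 0, 0, 0, 8.54, 0, 0, 2, 0, 0, 0, 8.54, 0, 0, 2, 0, 0, 0, 8.54, 0, 0, 0, 0, 0, 0]'

```text
time: 18.05
tool_pos: [0.4413, -0.3843, 0.1896]
tcp_rot: [-2.108, -2.321, -0.0]
wrist_force: [-0.1, -0.3, 0.2]
width: 1.002
grip_force: 0.0
```

```bash
python3 go.py .443 -.3863 .097
```

```text
[ 0.4413 -0.3843  0.1896] yang 5.5 z [-0.0045  0.0043 -1.    ] 1.0020822218505878 [-0.1 -0.3  0.2]
shift cm [-0.26  0.19  9.26]
```

>>> move_arm --series '[8.54, -0.2, 0.2, 3, 0, 0, 0, 8.54, 0, 0, 3, 0, 0, 0, 8.54, 0, 0, 2.3, 0, 0, 0, 8.54, 0, 0, 1, 0, 0, 0, 8.54, 0, 0, 0, 0, 0, 0]' --grip_force 50

```text
time: 18.68
tool_pos: [0.4446, -0.3881, 0.1]
tcp_rot: [-2.113, -2.324, -0.0]
wrist_force: [0.1, -0.4, 0.5]
width: 1.001
grip_force: 0.0
```

>>> move_arm --series '[1.5, 0, 0, 0, 0, 0, 0, 1.5, 0, 0, 0, 0, 0, 0, 1.5, 0, 0, 0, 0, 0, 0, 1.5, 0, 0, 0, 0, 0, 0, 1.5, 0, 0, 0, 0, 0, 0]'

```text
time: 19.3
tool_pos: [0.4447, -0.3887, 0.1009]
tcp_rot: [2.114, 2.323, -0.0]
wrist_force: [-1.4, -0.5, 3.7]
width: 0.252
grip_force: 48.9
```

>>> move_arm --series '[1.5, 0, 0, 0, 0, 0, 0, 1.5, 0, 0, 0, 0, 0, 0]'

```text
time: 19.55
tool_pos: [0.4447, -0.3887, 0.101]
tcp_rot: [2.114, 2.323, -0.0]
wrist_force: [-1.2, 1.0, 6.0]
width: 0.251
grip_force: 49.2
```

```bash
python3 go.py .443 -.3863 .097
```

```text
[ 0.4447 -0.3887  0.101 ] yang 5.41 z [ 4.e-04 -7.e-04 -1.e+00] 0.2513450700635881 [-1.2  1.   6. ]
shift cm [ 0.26 -0.15  0.4 ]
```

>>> move_arm --series '[1.5, 0, 0, -2, 0, 0, 0, 1.5, 0, 0, -4, 0, 0, 0, 1.5, 0, 0, -4, 0, 0, 0, 1.5, 0, 0, 0, 0, 0, 0]'

```text
time: 20.05
tool_pos: [0.4469, -0.3905, 0.2058]
tcp_rot: [2.108, 2.317, -0.0]
wrist_force: [0.2, 0.0, -0.7]
width: 0.25
grip_force: 48.9
```

```bash
python3 go.py .5836 -.354 .2 .5836 -.354 .125
python3 - <<'E'
from h import *
b=read_camera("side")
cv2.imwrite("pics/l.png",cv2.resize(b[80:230,260:460],(600,450),interpolation=cv2.INTER_CUBIC)[:,:,::-1])
E
```

```text
[ 0.4469 -0.3905  0.2058] yang 5.41 z [ 0.0069 -0.0063 -1.    ] 0.2497093531481668 [ 0.2  0.  -0.7]
shift cm [ 2.35 13.95  0.65]
shift cm [ 0.05 -0.05  7.5 ]
```

View pics/l.png

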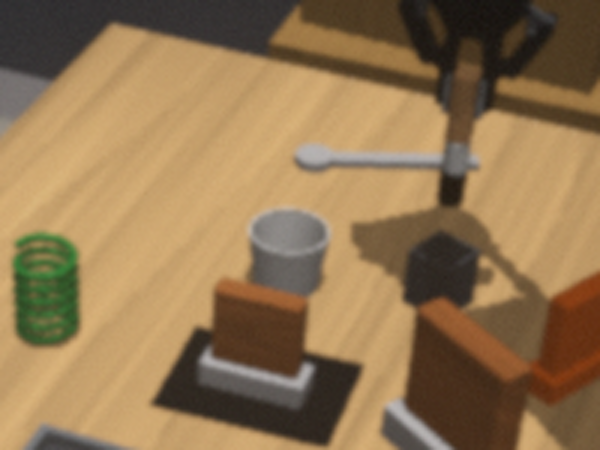

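>>> move_arm --series '[1.5, 0.6, 3.5, 0, 0, 0, 0, 1.5, 0.6, 3.5, 0, 0, 0, 0, 1.5, 0.6, 3.5, 0, 0, 0, 0, 1.5, 0.6, 3.5, 0, 0, 0, 0, 1.5, 0, 0, 0, 0, 0, 0]'

```text
time: 20.72
tool_pos: [0.5828, -0.3496, 0.198]
tcp_rot: [-2.109, -2.324, -0.0]
wrist_force: [-0.4, 0.5, -1.4]
width: 0.248
grip_force: 49.1
```

>>> move_arm --series '[1.5, 0, 0, 0, 0, 0, 0, 1.5, 0, 0, 0, 0, 0, 0]'

```text
time: 20.98
tool_pos: [0.5803, -0.3514, 0.1995]
tcp_rot: [-2.114, -2.322, 0.001]
wrist_force: [-0.2, -0.3, -0.9]
width: 0.252
grip_force: 49.1
```

```bash
python3 go.py .5836 -.354 .2 .5836 -.354 .125
```

```text
[ 0.5803 -0.3514  0.1995] yang 5.36 z [-1.6e-03  7.0e-04 -1.0e+00] 0.2521182228612919 [-0.2 -0.3 -0.9]
shift cm [-0.29  0.3  -0.05]
shift cm [-0.01  0.01  7.5 ]
```

>>> move_arm --series '[1.5, -0.2, 0.3, 2.5, 0, 0, 0, 1.5, 0, 0, 3, 0, 0, 0, 1.5, 0, 0, 2.0, 0, 0, 0, 1.5, 0, 0, 0, 0, 0, 0, 1.5, 0, 0, 0, 0, 0, 0]'

```text
time: 21.6
tool_pos: [0.5852, -0.3536, 0.1264]
tcp_rot: [2.114, 2.322, 0.0]
wrist_force: [0.1, -0.4, 0.1]
width: 0.253
grip_force: 49.1
```

>>> move_arm --series '[1.5, 0, 0, 0, 0, 0, 0, 1.5, 0, 0, 0, 0, 0, 0, 1.5, 0, 0, 0, 0, 0, 0]'

```text
time: 21.98
tool_pos: [0.5852, -0.3532, 0.1259]
tcp_rot: [2.113, 2.323, 0.0]
wrist_force: [-0.3, -0.3, -1.1]
width: 0.255
grip_force: 49.1
```

>>> move_arm --series '[1.5, 0, 0, -3, 0, 0, 0, 1.5, 0, 0, -4, 0, 0, 0, 1.5, 0, 0, -4, 0, 0, 0, 1.5, 0, 0, 0, 0, 0, 0]'

```text
time: 22.48
tool_pos: [0.5873, -0.3546, 0.2409]
tcp_rot: [2.108, 2.317, 0.002]
wrist_force: [1.1, 0.1, -2.2]
width: 0.25
grip_force: 49.2
```

```bash
python3 go.py .5449 .1645 .235 .5449 .1645 .137
```

```text
[ 0.5873 -0.3546  0.2409] yang 5.41 z [ 0.008  -0.0052 -1.    ] 0.24963418798541057 [ 1.1  0.1 -2.2]
shift cm [52.08  0.67  0.29]
shift cm [ 0.06 -0.07  9.8 ]
```

>>> move_arm --series '[1.5, 4, 0, 0, 0, 0, 0, 1.5, 5.5, 0, 0, 0, 0, 0, 1.5, 5.5, 0, 0, 0, 0, 0, 1.5, 5.5, 0, 0, 0, 0, 0, 1.5, 5.5, 0.5, 0, 0, 0, 0]'

```text
time: 23.1
tool_pos: [0.564, -0.0919, 0.2337]
tcp_rot: [-2.113, -2.322, 0.002]
wrist_force: [1.7, 0.4, -2.0]
width: 0.258
grip_force: 49.2
```

>>> move_arm --series '[1.5, 5.5, 0, 0, 0, 0, 0, 1.5, 5.5, 0, 0, 0, 0, 0, 1.5, 5.5, 0, 0, 0, 0, 0, 1.5, 5.5, 0, 0, 0, 0, 0, 1.5, 4, 0, 0, 0, 0, 0]'

```text
time: 23.72
tool_pos: [0.5395, 0.1672, 0.2338]
tcp_rot: [-2.112, -2.324, 0.002]
wrist_force: [0.6, 0.1, -1.0]
width: 0.25
grip_force: 49.2
```

>>> move_arm --series '[1.5, 0, 0, 2, 0, 0, 0, 1.5, 0, 0, 2, 0, 0, 0, 1.5, 0, 0, 0, 0, 0, 0, 1.5, 0, 0, 0, 0, 0, 0, 1.5, 0, 0, 0, 0, 0, 0]'

```text
time: 24.35
tool_pos: [0.5416, 0.1645, 0.1961]
tcp_rot: [2.115, 2.322, 0.002]
wrist_force: [0.6, 0.5, -0.6]
width: 0.251
grip_force: 49.2
```

```bash
python3 go.py .5449 .1645 .195 .5449 .1645 .137
```

```text
[0.5416 0.1645 0.1961] yang 5.34 z [ 1.5e-03  3.0e-04 -1.0e+00] 0.251369496972572 [ 0.6  0.5 -0.6]
shift cm [-0.04  0.33  0.11]
shift cm [-0.   -0.01  5.8 ]
```

>>> move_arm --series '[1.5, 0, 0.3, 2, 0, 0, 0, 1.5, 0, 0, 2, 0, 0, 0, 1.5, 0, 0, 1.5, 0, 0, 0, 1.5, 0, 0, 0.3, 0, 0, 0, 1.5, 0, 0, 0.2, 0, 0, 0]'

```text
time: 24.98
tool_pos: [0.543, 0.1652, 0.1365]
tcp_rot: [-2.113, -2.323, 0.004]
wrist_force: [-8.4, -2.5, 21.8]
width: 0.249
grip_force: 51.6
```

>>> move_arm --series '[1.5, 0, 0, 0.2, 0, 0, 0, 1.5, 0, 0, 0, 0, 0, 0, 1.5, 0, 0, 0, 0, 0, 0]'

```text
time: 25.35
tool_pos: [0.5431, 0.1653, 0.1366]
tcp_rot: [-2.113, -2.323, 0.003]
wrist_force: [-10.0, -3.3, 22.9]
width: 0.252
grip_force: 52.2
```

>>> move_arm --series '[1.5, 0, 0, -2, 0, 0, 0, 1.5, 0, 0, -4.2, 0, 0, 0, 1.5, 0, 0, -4.2, 0, 0, 0, 1.5, -4, 0, 0, 0, 0, 0, 1.5, -5.5, 0, 0, 0, 0, 0]'

```text
time: 25.98
tool_pos: [0.5535, 0.071, 0.2382]
tcp_rot: [2.11, 2.326, 0.003]
wrist_force: [1.0, -0.7, -1.6]
width: 0.251
grip_force: 49.4
```

>>> move_arm --series '[1.5, -5.5, 0, 0, 0, 0, 0, 1.5, -5.5, 0, 0, 0, 0, 0, 1.5, -5.5, 0, 0, 0, 0, 0, 1.5, -5.5, 0, 0, 0, 0, 0, 1.5, -5.5, -0.7, 0, 0, 0, 0]'

```text
time: 26.6
tool_pos: [0.5721, -0.2054, 0.2369]
tcp_rot: [2.114, 2.324, 0.001]
wrist_force: [0.8, 0.9, -1.4]
width: 0.252
grip_force: 49.4
```

>>> move_arm --series '[1.5, -5.5, 0, 0, 0, 0, 0, 1.5, -5.5, 0, 0, 0, 0, 0, 1.5, -4, 0, 0, 0, 0, 0, 1.5, 0, 0, 2, 0, 0, 0, 1.5, 0, 0, 1, 0, 0, 0]'

```text
time: 27.22
tool_pos: [0.5848, -0.3519, 0.2045]
tcp_rot: [-2.112, -2.32, 0.0]
wrist_force: [-0.4, -0.5, -1.5]
width: 0.25
grip_force: 49.4
```

>>> move_arm --series '[1.5, 0, 0, 0, 0, 0, 0, 1.5, 0, 0, 0, 0, 0, 0]'

```text
time: 27.48
tool_pos: [0.5862, -0.3518, 0.2075]
tcp_rot: [2.112, 2.325, 0.0]
wrist_force: [0.9, 0.4, -1.0]
width: 0.25
grip_force: 49.4
```

```bash
python3 go.py .5836 -.354 .2 .5836 -.354 .125
python3 - <<'E'
from h import *
b=read_camera("side")
cv2.imwrite("pics/m.png",cv2.resize(b[80:230,260:460],(600,450),interpolation=cv2.INTER_CUBIC)[:,:,::-1])
E
```

```text
[ 0.5862 -0.3518  0.2075] yang 5.49 z [ 2.e-04  0.e+00 -1.e+00] 0.2504928541079442 [ 0.9  0.4 -1. ]
shift cm [-0.2  -0.28  0.75]
shift cm [ 0.  -0.   7.5]
```

View pics/m.png

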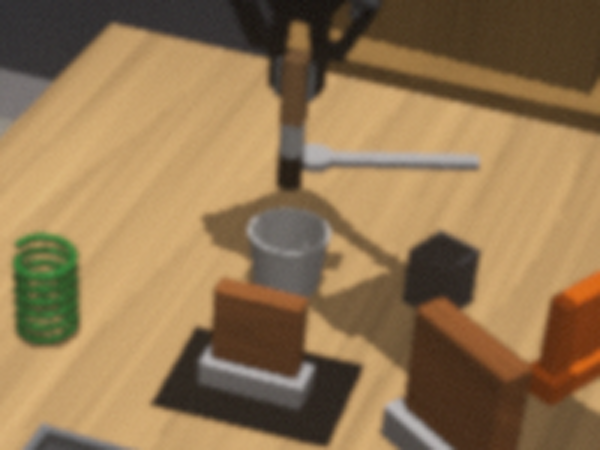

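>>> move_arm --series '[1.5, -0.2, -0.2, 2.5, 0, 0, 0, 1.5, 0, 0, 3, 0, 0, 0, 1.5, 0, 0, 2.6, 0, 0, 0, 1.5, 0, 0, 0, 0, 0, 0, 1.5, 0, 0, 0, 0, 0, 0]'

```text
time: 28.15
tool_pos: [0.585, -0.3554, 0.128]
tcp_rot: [2.112, 2.322, 0.001]
wrist_force: [-0.6, 0.3, -0.1]
width: 0.25
grip_force: 49.3
```

>>> move_arm --series '[1.5, 0, 0, 0, 0, 0, 0, 1.5, 0, 0, 0, 0, 0, 0, 1.5, 0, 0, 0, 0, 0, 0]'

```text
time: 28.52
tool_pos: [0.5843, -0.3553, 0.1271]
tcp_rot: [2.114, 2.323, 0.0]
wrist_force: [1.2, 0.1, -1.6]
width: 0.249
grip_force: 49.3
```

>>> move_arm --series '[1.5, 0, 0, -3, 0, 0, 0, 1.5, 0, 0, -4, 0, 0, 0, 1.5, 0, 0, -4, 0, 0, 0, 1.5, 0, 0, 0, 0, 0, 0, 1.5, 0, 0, 0, 0, 0, 0]'

```text
time: 29.15
tool_pos: [0.5837, -0.3549, 0.2357]
tcp_rot: [-2.114, -2.323, 0.0]
wrist_force: [0.0, 0.1, -1.2]
width: 0.251
grip_force: 49.4
```

```bash
python3 go.py .6173 .0865 .235 .6173 .0865 .137
```

```text
[ 0.5837 -0.3549  0.2357] yang 5.4 z [-5.e-04  4.e-04 -1.e+00] 0.25085362728969807 [ 0.   0.1 -1.2]
shift cm [43.63  7.5   0.08]
shift cm [-0.   0.   9.8]
```

>>> move_arm --series '[1.5, 4.8, 0.8, 0, 0, 0, 0, 1.5, 4.8, 0.8, 0, 0, 0, 0, 1.5, 4.9, 0.8, 0, 0, 0, 0, 1.5, 4.9, 0.8, 0, 0, 0, 0, 1.5, 4.9, 0.8, 0, 0, 0, 0]'

```text
time: 29.78
tool_pos: [0.5995, -0.1076, 0.2335]
tcp_rot: [-2.112, -2.321, 0.003]
wrist_force: [0.7, -0.4, -0.8]
width: 0.252
grip_force: 49.3
```

>>> move_arm --series '[1.5, 4.9, 0.9, 0, 0, 0, 0, 1.5, 4.8, 0.9, 0, 0, 0, 0, 1.5, 4.8, 0.9, 0, 0, 0, 0, 1.5, 4.8, 0.8, 0, 0, 0, 0, 1.5, 0, 0, 2, 0, 0, 0]'

```text
time: 30.4
tool_pos: [0.6177, 0.0894, 0.2155]
tcp_rot: [-2.109, -2.328, -0.002]
wrist_force: [-0.2, -0.5, -1.3]
width: 0.251
grip_force: 49.3
```

>>> move_arm --series '[1.5, 0, 0, 2, 0, 0, 0, 1.5, 0, 0, 0, 0, 0, 0, 1.5, 0, 0, 0, 0, 0, 0, 1.5, 0, 0, 0, 0, 0, 0]'

```text
time: 30.9
tool_pos: [0.6183, 0.0852, 0.1972]
tcp_rot: [2.115, 2.322, 0.002]
wrist_force: [-0.2, 0.4, 0.3]
width: 0.248
grip_force: 49.3
```

```bash
python3 go.py .6173 .0865 .195 .6173 .0865 .137
```

```text
[0.6183 0.0852 0.1972] yang 5.34 z [ 1.6e-03  1.0e-04 -1.0e+00] 0.24834064419060417 [-0.2  0.4  0.3]
shift cm [ 0.14 -0.09  0.22]
shift cm [ 0.   -0.01  5.8 ]
```

Lower 6.1 cm onto the pad, then lift.

>>> move_arm --series '[1.5, 0, 0, 2, 0, 0, 0, 1.5, 0, 0, 2, 0, 0, 0, 1.5, 0, 0, 1.5, 0, 0, 0, 1.5, 0, 0, 0.4, 0, 0, 0, 1.5, 0, 0, 0.2, 0, 0, 0]'

```text
time: 31.52
tool_pos: [0.6162, 0.0859, 0.1365]
tcp_rot: [-2.112, -2.322, 0.005]
wrist_force: [-8.6, -1.3, 20.1]
width: 0.25
grip_force: 51.9
```

>>> move_arm --series '[1.5, 0, 0, 0.2, 0, 0, 0, 1.5, 0, 0, 0, 0, 0, 0, 1.5, 0, 0, 0, 0, 0, 0]'

```text
time: 31.9
tool_pos: [0.6162, 0.0859, 0.1365]
tcp_rot: [-2.112, -2.323, 0.004]
wrist_force: [-10.1, -1.5, 21.0]
width: 0.251
grip_force: 52.3
```

>>> move_arm --series '[1.5, 0, 0, -2, 0, 0, 0, 1.5, 0, 0, -4.2, 0, 0, 0, 1.5, 0, 0, -4.2, 0, 0, 0, 1.5, -4.5, -2.1, 0, 0, 0, 0, 1.5, -4.5, -2.1, 0, 0, 0, 0]'

```text
time: 32.52
tool_pos: [0.5848, -0.008, 0.2383]
tcp_rot: [2.11, 2.324, 0.002]
wrist_force: [0.8, -1.0, -1.0]
width: 0.247
grip_force: 49.7
```

>>> move_arm --series '[1.5, -4.6, -2.2, 0, 0, 0, 0, 1.5, -4.6, -2.2, 0, 0, 0, 0, 1.5, -4.6, -2.2, 0, 0, 0, 0, 1.5, -4.6, -2.2, 0, 0, 0, 0, 1.5, -4.6, -2.2, 0, 0, 0, 0]'

```text
time: 33.15
tool_pos: [0.496, -0.2484, 0.2373]
tcp_rot: [2.113, 2.323, 0.0]
wrist_force: [0.5, -0.8, -0.7]
width: 0.25
grip_force: 49.7
```

>>> move_arm --series '[1.5, -4.6, -2.2, 0, 0, 0, 0, 1.5, -4.5, -2.1, 0, 0, 0, 0, 1.5, -4.5, -2.1, 0, 0, 0, 0, 1.5, 0, 0, 2, 0, 0, 0, 1.5, 0, 0, 2, 0, 0, 0]'

```text
time: 33.78
tool_pos: [0.4455, -0.3881, 0.1959]
tcp_rot: [-2.115, -2.322, -0.001]
wrist_force: [-0.0, -0.1, -1.2]
width: 0.249
grip_force: 49.7
```

>>> move_arm --series '[1.5, 0, 0, 0, 0, 0, 0, 1.5, 0, 0, 0, 0, 0, 0, 1.5, 0, 0, 0, 0, 0, 0]'

```text
time: 34.15
tool_pos: [0.4464, -0.388, 0.1982]
tcp_rot: [2.112, 2.324, -0.0]
wrist_force: [-0.0, 0.4, -0.5]
width: 0.251
grip_force: 49.6
```

```bash
python3 go.py .4447 -.3887 .18 .4447 -.3887 .101
```

```text
[ 0.4464 -0.388   0.1982] yang 5.48 z [ 0.0011 -0.0011 -1.    ] 0.2507530028579598 [-0.   0.4 -0.5]
shift cm [-0.05 -0.18  1.82]
shift cm [ 0.01 -0.01  7.9 ]
```

>>> move_arm --series '[1.5, 0, -0.2, 2.5, 0, 0, 0, 1.5, 0, 0, 2.5, 0, 0, 0, 1.5, 0, 0, 2.5, 0, 0, 0, 1.5, 0, 0, 1.6, 0, 0, 0, 1.5, 0, 0, 0.5, 0, 0, 0]'

```text
time: 34.78
tool_pos: [0.4434, -0.3881, 0.1006]
tcp_rot: [-2.113, -2.323, -0.0]
wrist_force: [0.2, 1.3, 0.0]
width: 0.253
grip_force: 49.6
```

>>> move_arm --series '[1.5, 0, 0, 0.1, 0, 0, 0, 1.5, 0, 0, 0, 0, 0, 0]'

```text
time: 35.02
tool_pos: [0.4441, -0.389, 0.1013]
tcp_rot: [2.113, 2.323, -0.0]
wrist_force: [1.2, 1.1, -0.3]
width: 0.253
grip_force: 49.5
```

Release, rise and check.

>>> move_arm --series '[1.5, 0, 0, 0.1, 0, 0, 0, 8.54, 0, 0, 0, 0, 0, 0, 8.54, 0, 0, 0, 0, 0, 0, 8.54, 0, 0, 0, 0, 0, 0, 8.54, 0, 0, 0, 0, 0, 0]'

```text
time: 35.65
tool_pos: [0.4435, -0.3884, 0.0992]
tcp_rot: [-2.114, -2.324, 0.0]
wrist_force: [0.3, -0.8, 0.3]
width: 1.003
grip_force: 0.0
```

>>> move_arm --series '[8.54, 0, 0, 0, 0, 0, 0, 8.54, 0, 0, -3, 0, 0, 0, 8.54, 0, 0, -5, 0, 0, 0, 8.54, 0, 0, -5, 0, 0, 0, 8.54, 0, 0, -4, 0, 0, 0]'

```text
time: 36.28
tool_pos: [0.4438, -0.3888, 0.2718]
tcp_rot: [2.113, 2.322, -0.0]
wrist_force: [-0.1, -0.5, 0.1]
width: 0.999
grip_force: 0.0
```

>>> move_arm --series '[8.54, 0, 0, 0, 0, 0, 0, 8.54, 0, 0, 0, 0, 0, 0, 8.54, 0, 0, 0, 0, 0, 0, 8.54, 0, 0, 0, 0, 0, 0]'

```text
time: 36.78
tool_pos: [0.443, -0.3879, 0.2675]
tcp_rot: [-2.112, -2.321, -0.0]
wrist_force: [0.3, 0.4, -0.5]
width: 0.999
grip_force: 0.0
```

Run:
```python
from h import *
b=read_camera("side");s=read_state();print(s["tool_pos"],s["width"])
cv2.imwrite("pics/n.png",cv2.resize(b[110:400,180:460],(560,580),interpolation=cv2.INTER_CUBIC)[:,:,::-1])
```

```text
[ 0.44308201 -0.38802451  0.26779636] 0.9975639701076069
```

View pics/n.png

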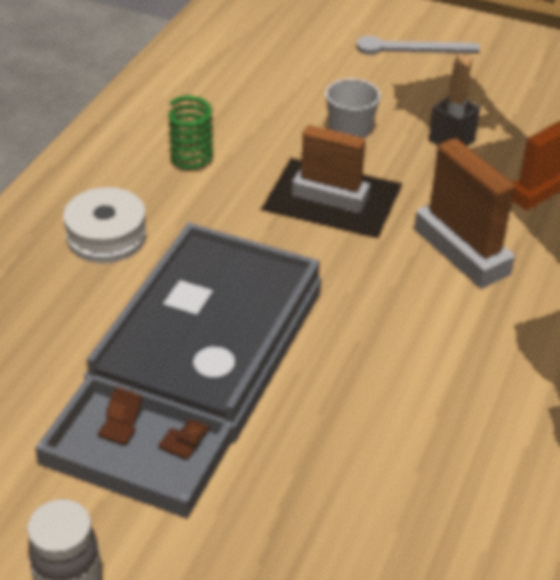

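The plate is clear, with the flakes lying in the tray around (150,425). The block stands on the mat at (333,170), the brush is in its holder at (458,110), and the tin and bystanders haven't moved.

```bash
python3 -c "
from workcell import *
print(finish_job())"
```

```text
the job is handed in; nothing more can be done
None
```

I swept the flakes into the catch tray, stood the block on its mat, dipped and dabbed both pads, returned the brush to its holder and handed the job in; the last picture showed it all in place, though no verdict came back and two of the five flakes were partly hidden in the tray pile.

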